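# Clamp a housing in the checking fixture: push the clamp knob round its L-shaped slot

### The job

On the grey checking fixture, close and lock the sliding clamp: push its black knob with the outside of the fingers along the long leg of the L-shaped slot up to the corner, so that the jaw drives the aluminium housing up to the end stop, then push the knob sideways to the very end of the short leg. Only push the knob: do not grip it between the fingers or pull it up, do not move or lift the housing with the hand, and leave the other things on the table as they are. Finish with the hand clear.

Things in the scene. Friction and masses are not known exactly. Their poses are not given: they have to be found in the camera images.
- fixture: The checking fixture, fixed to the table: a grey base plate 290 (x) x 220 (y) x 14 mm carrying an aluminium cover plate with an L-shaped slot and, on +x, a nest for the part. Origin: centre of its underside. x runs along the long leg from its start to the corner, y along the short leg to its end, z up. Stands in another place and yaw (up to 35 degrees either way) each time.
- slot_corner (a point): Corner of the L-shaped slot, on its centre line, on the cover plate's top (30 mm above the table); fixture (-45, 0) mm. The plate spans fixture x -130 to -15, y -50 to 70 mm, 6 mm thick; slot 14 mm wide. The long leg's centre line runs from fixture (-100, 0) to here, the short leg's from here to slot_end. Axes as the fixture's.
- slot_end (a point): Closed end of the short leg: where the stem's centre comes to rest, on the cover plate's top; fixture (-45, 35) mm. Axes as the fixture's.
- end_stop (a point): Top edge of the end stop's face, in the middle: a dark steel block 22 x 90 mm, top 46 mm above the table, face at fixture x = 113 mm. Two low rails (inner faces at fixture y = +-24.5 mm, tops 24 mm above the table) lead the housing to it.
- knob: The clamp knob: upright black cylinder, diameter 34, height 26 mm, on an 11 mm steel stem in the slot (1.5 mm play each side). Origin: centre of the cylinder, 49 mm above the table (underside 36, top 62). Starts in the first 15 mm of the long leg; stays where it is left (no spring); about 4 N moves it, up to 3 N more when the jaw pushes the housing. Pulled, it would come up by 12 mm.
- jaw (a joint): Travel of jaw and knob along the long leg (fixture +x), m: 0 at the slot's start, 0.055 at the corner. The dark steel jaw is 44 mm wide, its top 40 mm above the table; its pushing face lies 106 mm ahead (+x) of the knob's stem, so at the corner it stops 52 mm from the end stop.
- cross (a joint): Travel of the knob sideways (fixture +y), m: 0 in the long leg, 0.035 at the end of the short leg. The slot lets it move only at the corner.
- part: The housing to be clamped: a loose aluminium block 50 (x) x 44 (y) x 26 mm with a round boss (diameter 32, 10 mm high) on top, 0.2 kg, lying between the nest's rails on the base plate (its underside 14 mm above the table), 10 to 24 mm short of the end stop. Origin: centre of its underside. Against the stop its centre is at fixture x = 88 mm.
- ring_gauge: Bystander: steel ring, outer diameter 40, height 16 mm, lying on the fixture's base plate. Origin: centre of its underside.
- plug_gauge: Bystander: steel plug gauge, diameter 22, height 50 mm, standing on the fixture's base plate. Origin: centre of its underside.
- spare_part: Bystander: a second housing, like the one in the nest, on the table. Origin: centre of its underside.
- caliper: Bystander: digital caliper, 200 mm long, lying on the table. Origin: middle of its bar, on the table.
- screwdriver: Bystander: black-handled screwdriver, 170 mm long, lying on the table. Origin on its axis line, on the table.
- jar: Bystander: amber glass jar, diameter 54, height 75 mm, standing on the table. Origin: centre of its underside.
- v_block: Bystander: dark steel V-block, 50 x 40 x 34 mm, on the table. Origin: centre of its underside.
There are look-alikes about, which are no part of the job. What is shaped like the part but purple is not meant.

How it is judged (in metres and radians):
On the way, in this order (a step that is already met when the one before it is completed fails the run):
1. the knob has been pushed along the long leg to the corner (value of joint jaw above 0.0515 m and value of joint cross below 0.015 m).
2. the knob has been pushed sideways to the end of the short leg, with the housing at the stop (value of joint cross above 0.031 m and value of joint jaw above 0.0515 m and x of part in the frame of fixture above 0.084 m), for 0.2 s.
At the end, for the whole second after the job is handed in: The knob is at the end of the short leg (within 4 mm of 0.035 m) with the jaw fully forward (within 3.5 mm), the housing flat in the nest within 4 mm of the end stop and at rest, the knob down in its seat, and the bystanders within 15 mm of where they were (all of step 2 and value of joint cross below 0.04 m and angle between part's own z axis and vertical below 0.08 rad and z of part in the frame of fixture below 0.018 m and linear speed of part below 0.01 m/s and z of knob in the frame of fixture below 0.053 m and distance of each of ring_gauge, plug_gauge, spare_part, caliper, screwdriver, jar, v_block from where it was at the start of the episode below 0.015 m); the robot touches nothing.
It fails at once if the knob is pulled up by more than 4 mm (z of knob in the frame of fixture above 0.053 m).
It fails at once if the knob is gripped between the fingers (horizontal distance between the grasp point and knob below 0.012 m and z of the grasp point in the frame of knob below 0.025 m and contact force between the fingers and knob above 1 N).
It fails at once if the housing is lifted more than 6 mm or tipped (z of part in the frame of fixture above 0.02 m or angle between part's own z axis and vertical above 0.3 rad).
It fails at once if the housing is touched by the hand (contact force between the fingers and part above 1 N).
It fails at once if a bystander is moved or lifted more than 20 mm (distance of any of ring_gauge, plug_gauge, spare_part, caliper, screwdriver, jar, v_block from where it was at the start of the episode above 0.02 m).
It also fails if it takes over 42 s, if anything falls off the work surface, if the arm or the gripper's body presses on something with over 40 N, if the wrist force passes 120 N, or if a joint passes its speed limit or range.

### The arm

A 7-joint arm with a two-finger parallel gripper is mounted at the origin on the work surface. World frame = base frame: x ahead of the robot, y to its left, z up, the work surface at z = 0. Lengths are in m, angles in degrees, forces in N, time in s.
With the tool pointing down it reaches from about 0.425 to 0.875 m from the base axis. Payload 9.9 kg.
Tool frame: the origin (TCP) lies at the very end of the fingers, on their centre line; the grasp point (between the pads) lies 19 mm behind it; z points along the fingers, y is the line along which they close (so a half turn about z gives the same grasp; the last joint's range is limited). The gripper opens to 85 mm and grips with 20 to 120 N. Pads are 22 mm wide; open, the fingers measure 114 mm over their backs; the gripper's body (76 mm by 85 mm) begins 54 mm behind the grasp point. The pads swing forward as they close: fully open they stand 13 mm farther back than shut.
Start: joints at [68.537, 32.985, 1.427, 82.34, -0.859, 64.687, -3.237], TCP at [0.194, -0.647, 0.231] pointing down, gripper open.
Joint ranges: [-157.87, 157.87], [-19.46, 123.44], [-87.15, 90], [11.01, 140.99], [-62.26, 242.26], [9.8, 113.94], [-161.44, 161.44]. Speed limits (degrees/s): [127.2, 127.2, 172.46, 172.46, 180, 180, 180].

### API

Orientations are given as [roll, pitch, yaw] about the fixed x, y, z axes, in that order (R = Rz(yaw) Ry(pitch) Rx(roll)).
In Python, from bench import readout, eyes, finish_job, finder gives the robot as it stands. The module is installed in compiled form; this text tells all that it offers.
- The arm moves only by the tool move_arm, never from a script. Its argument "plan" is a list of rows, each an object with "angular": the turn, a rotation vector about the tool's x, y, z in rad, a list of three; "delta_pos": the shift along the tool's x, y, z in mm, a list of three; "fingers": the gripper's target within -1 to 1 (shut at 1, half-way at 0, fully open at -1). In form: [{"angular": [rx, ry, rz], "delta_pos": [x, y, z], "fingers": fingers}, ...]. A call has 1 to 12 rows; each row shifts and turns the commanded pose from where the row before left it, along the tool's axes as they then stand; what a row does not reach is not made up. A row lasts 1/12 s, in which the tool goes at most 41.7 mm and 7.16 degrees, less where a joint would pass 70% of its speed; a pose out of reach is approached as far as the arm can. A call is refused whole if a number of a shift passes 41.7 or a number of a turn 0.125, either way. A call with a gripper value outside its range is refused whole. The fingers move at their own pace and stop on an object; "force" is the grip in N (left out, the last holds). Time passes only in rows, so rows that do not move let the fingers close. It gives the time, the measured TCP pose, the force, the opening and the grip force at its end, in the units of the state.
- readout.get_state(): the state, without advancing time (a new reading comes with each control period).
- eyes.read_camera(name): name is "side" or "top"; returns a dict with "image" (400x640x3 uint8, red, green, blue), "range_z" (400x640 float32, m along the optical axis (not along the pixel's ray), 0 where there is no reading), "fx", "fy", "cx", "cy" (pixels), "distortion" ([k1, k2, p1, p2, k3] as OpenCV has them; the pictures are not rectified), "extrinsics" (4x4, takes a point from world to camera coordinates). Camera axes: x right, y down, z forward; pixel columns grow to the right and rows downward; lengths in m; the calibration is good to about 2 mm. A picture is of the moment at which its call begins.
- finish_job(): hands the job in; it is judged then, once.
Trained networks look in the newest picture that a camera, given by its name, has taken for a name from the list of things; names that differ only in an ending like _2 or _b are one class to them, and where a whole thing is asked for, a point or a joint stands for the part that bears it (a point fixed in the world has none). Each returns a list of dicts, best first, with "score" (0 to 1); they miss things now and then, are a little off and sometimes report something else, mostly with a low value. They report only what shows in the picture. A call takes as long as a camera call. They do not tell look-alikes from the thing itself.
- finder.recognise(camera, target): "centre" ([x, y, z] in m, in the coordinates of the camera as it stood for that picture, good to about 4 mm: the middle of the surface that is visible of it).
- finder.silhouettes(camera, target): "mask" (400x640 bool, what is visible of it).
The state is a dict: "time": time; "joint_positions": joint angles; "qd": joint speeds; "joint_torque": joint torques, N m; "tool_pos": TCP position; "ee_rot": TCP orientation; "ft_force": force on the tool from outside, world axes, zero at the start; "torque": the same for the moment, N m; "opening": finger opening in m; "gripper_force": force on a finger pad.
Only numpy, scipy, OpenCV 4.12 (cv2) and the standard library are available. Lean on these libraries where they do the work, as an engineer would, in place of code of your own. Each camera call takes 0.05 s, during which the arm holds its last target. There are 200 camera calls.

## Working session

There is one attempt and no reset: what is moved stays moved. The work goes in short steps, Python scripts to look and compute and a tool call to move; the robot and the scene stay as the last step left them, time stands still between calls to the robot, and variables do not carry over. Pictures are saved under pics/ and viewed, at most 10 in all, crops included, and the job is handed in when it is done.

Besides the shell and the picture viewer there is one more tool, called after "Call:" in YAML: its name, and indented under it one key for each argument. move_arm: Moves the arm, as the interface text tells. Its arguments: {"type":"object","properties":{"plan":{"type":"array"},"force":{"type":"number"}},"required":["plan"]}

```bash
mkdir -p pics; cat > h.py <<'E'
import numpy as np, cv2
from bench import readout, eyes, finder, finish_job
def cam(n):
    return eyes.read_camera(n)
def toworld(c,p):
    return (np.linalg.inv(np.array(c["extrinsics"]))@np.append(p,1))[:3]
def cloud(c):
    K=np.array([[c["fx"],0,c["cx"]],[0,c["fy"],c["cy"]],[0,0,1.]])
    v,u=np.mgrid[0:400,0:640]
    q=cv2.undistortPoints(np.stack([u,v],-1).reshape(-1,1,2).astype(float),K,np.array(c["distortion"])).reshape(400,640,2)
    z=c["range_z"][...,None]
    P=np.concatenate([q*z,z],-1)
    T=np.linalg.inv(np.array(c["extrinsics"]))
    W=P@T[:3,:3].T+T[:3,3]; W[c["range_z"]==0]=np.nan
    return W
def save(c,f): cv2.imwrite(f,c["image"][...,::-1])
E
python3 - <<'E'
from h import *
s=readout.get_state(); print({k:np.round(s[k],3) for k in("time","tool_pos","ee_rot","ft_force","opening")})
for n in("top","side"):
    c=cam(n); save(c,f"pics/{n}0.png"); W=cloud(c); print(n,np.round(np.linalg.inv(np.array(c["extrinsics"]))[:3,3],3))
    for t in("knob","fixture","slot_corner","end_stop","part","jaw","plug_gauge","ring_gauge","jar"):
        try:
            for r in finder.recognise(n,t)[:3]: print(t,round(r["score"],2),np.round(toworld(c,r["centre"]),3))
        except Exception as e: print(t,e)
E
```

```text
{'time': np.float64(0.0), 'tool_pos': array([ 0.193, -0.646,  0.23 ]), 'ee_rot': array([-1.79905e+02,  4.00000e-03,  1.66630e+01]), 'ft_force': array([ 0.917, -0.219, -0.048]), 'opening': np.float64(0.086)}
top [0.491 0.086 1.199]
knob 0.61 [0.525 0.064 0.062]
fixture 0.62 [0.589 0.026 0.015]
slot_corner 0.68 [0.591 0.03  0.012]
end_stop 0.9 [0.591 0.024 0.017]
end_stop 0.53 [0.528 0.062 0.064]
part 0.87 [0.853 0.002 0.025]
part 0.62 [ 0.666 -0.233  0.029]
part 0.6 [ 0.781 -0.227  0.03 ]
jaw 0.62 [0.562 0.043 0.038]
plug_gauge 0.54 [0.695 0.069 0.04 ]
ring_gauge 0.52 [ 0.579 -0.067  0.028]
ring_gauge 0.2 [ 0.568 -0.184  0.075]
jar 0.73 [ 0.566 -0.184  0.074]
side [ 0.358 -0.796  0.628]
knob 0.64 [0.53  0.055 0.057]
fixture 0.87 [ 0.589 -0.002  0.016]
slot_corner 0.9 [ 0.585 -0.007  0.016]
end_stop 0.68 [0.587 0.001 0.015]
part 0.72 [ 0.656 -0.03   0.04 ]
part 0.57 [ 0.661 -0.249  0.028]
part 0.56 [ 0.779 -0.239  0.029]
jaw 0.92 [0.591 0.032 0.035]
ring_gauge 0.55 [ 0.58  -0.075  0.026]
ring_gauge 0.55 [ 0.657 -0.028  0.039]
jar 0.64 [ 0.561 -0.213  0.053]
```

View pics/top0.png

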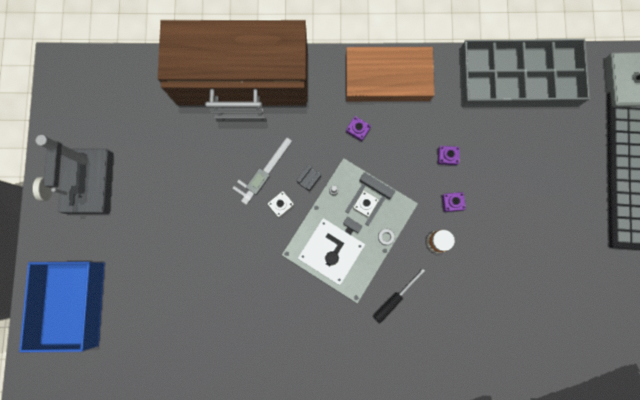

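View pics/side0.png

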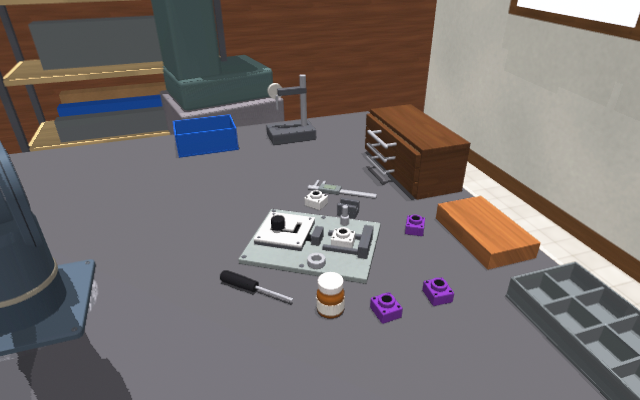

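The top view shows the fixture around px (350,230), its long leg running up and right from the knob at (332,258) towards the housing at (366,203). That puts the yaw near -30°. The short leg goes to the left.

```bash
cat >> h.py <<'E'
def R(a): return np.array([[np.cos(a),-np.sin(a)],[np.sin(a),np.cos(a)]])
def fixture(W):
    z=W[...,2]; near=np.hypot(W[...,0]-.59,W[...,1]-.02)<.21
    m=near&(z>.008)&(z<.07)
    n,l,st,_=cv2.connectedComponentsWithStats(m.astype(np.uint8)); k=1+np.argmax(st[1:,4]); p=W[l==k][:,:2]
    (c,s,a)=cv2.minAreaRect((p*1000).astype(np.float32)); 
    a=a if s[0]>s[1] else a-90
    a=(a+90)%180-90
    return np.array(c)/1000,np.radians(a),s,(l==k)
E
python3 - <<'E'
from h import *
c=cam("top"); W=cloud(c); o,a,s,m=fixture(W); print("fix",o,np.degrees(a),s)
F=lambda p:(p-o)@R(a)
z=W[...,2]
for nm,lo,hi in(("knob",.055,.07),("cover",.027,.033),("stop",.043,.0475)):
    q=F(W[m&(z>lo)&(z<hi)][:,:2]); print(nm,len(q),q.mean(0).round(4),q.min(0).round(4),q.max(0).round(4))
for t in("knob","plug_gauge","ring_gauge","jaw"):
    for r in finder.recognise("top",t)[:1]: w=toworld(c,r["centre"]); print(t,w.round(3),F(w[:2]).round(4))
q=np.where(m&(z>.055)&(z<.07)); print(q[0].mean(),q[1].mean())
img=cv2.resize(c["image"][140:320,260:460],None,fx=3.3,fy=3.3,interpolation=cv2.INTER_CUBIC); cv2.imwrite("pics/crop.png",img[...,::-1])
E
```

```text
fix [0.60093384 0.02088029] -32.113868713378906 (220.0567626953125, 290.48370361328125)
knob 191 [-0.0617  0.013 ] [-0.103  -0.0161] [0.0742 0.0905]
cover 1831 [-0.0627  0.0038] [-0.1302 -0.1038] [0.1133 0.0879]
stop 261 [0.109  0.0005] [-0.001  -0.0451] [0.1345 0.0779]
knob [0.658 0.186 0.025] [-0.0397  0.1702]
ring_gauge [0.731 0.126 0.024] [0.0544 0.1583]
jaw [0.563 0.046 0.039] [-0.0451  0.0012]
245.95811518324606 332.5078534031414
```

View pics/crop.png

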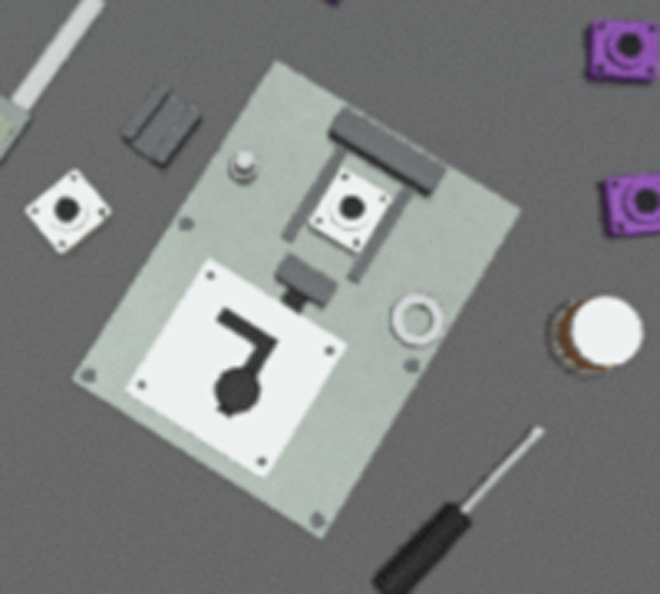

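The crop matches the fit: the slot's corner is at crop (272,342), its end at (222,315), the knob at (237,390). The knob's path is clear. I'll shut the fingers and turn to the fixture's yaw, so that tool x = fixture x and tool y = -fixture y.

```bash
python3 - <<'E'
from h import *
c=cam("top"); W=cloud(c); o,a,s,m=fixture(W); print("fix",o,np.degrees(a),s)
z=W[...,2]; q=(W-np.append(o,0))[m&(z>.055)&(z<.07)]; q=q[:,:2]@R(a)
q=q[(q[:,0]<-.06)&(abs(q[:,1])<.03)]; print(len(q),q.mean(0),q.min(0),q.max(0))
z0=z[m&(z>.01)&(z<.02)]; print(np.median(z0))
E
```

```text
fix [0.60047418 0.02109869] -32.20677947998047 (220.0947723388672, 290.281005859375)
159 [-0.08634012  0.0001874 ] [-0.10242387 -0.01617997] [-0.07067348  0.01646183]
0.014359859418744847
```

Call:
move_arm:
  plan:
    - {"angular": [0, 0, 0.12], "delta_pos": [0, 0, 0], "fingers": 1}
    - {"angular": [0, 0, 0.12], "delta_pos": [0, 0, 0], "fingers": 1}
    - {"angular": [0, 0, 0.12], "delta_pos": [0, 0, 0], "fingers": 1}
    - {"angular": [0, 0, 0.12], "delta_pos": [0, 0, 0], "fingers": 1}
    - {"angular": [0, 0, 0.12], "delta_pos": [0, 0, 0], "fingers": 1}
    - {"angular": [0, 0, 0.12], "delta_pos": [0, 0, 0], "fingers": 1}
    - {"angular": [0, 0, 0.12], "delta_pos": [0, 0, 0], "fingers": 1}
    - {"angular": [0, 0, 0], "delta_pos": [5, -32, 0], "fingers": 1}
    - {"angular": [0, 0, 0], "delta_pos": [5, -32, 0], "fingers": 1}
    - {"angular": [0, 0, 0], "delta_pos": [5, -32, 0], "fingers": 1}
    - {"angular": [0, 0, 0], "delta_pos": [5, -32, 0], "fingers": 1}
    - {"angular": [0, 0, 0], "delta_pos": [5, -32, 0], "fingers": 1}

```text
time: 2.3
tool_pos: [0.2993, -0.522, 0.2314]
ee_rot: [-180.0, -0.0, -31.5]
ft_force: [1.3, -0.6, 0.3]
opening: 0.0001
gripper_force: 0.0
```

Call:
move_arm:
  plan:
    - {"angular": [0, 0, 0.012], "delta_pos": [1, -33, 0], "fingers": 1}
    - {"angular": [0, 0, 0], "delta_pos": [1, -33, 0], "fingers": 1}
    - {"angular": [0, 0, 0], "delta_pos": [1, -33, 0], "fingers": 1}
    - {"angular": [0, 0, 0], "delta_pos": [1, -33, 0], "fingers": 1}
    - {"angular": [0, 0, 0], "delta_pos": [1, -33, 0], "fingers": 1}
    - {"angular": [0, 0, 0], "delta_pos": [1, -33, 0], "fingers": 1}
    - {"angular": [0, 0, 0], "delta_pos": [1, -33, 0], "fingers": 1}
    - {"angular": [0, 0, 0], "delta_pos": [1, -33, 0], "fingers": 1}
    - {"angular": [0, 0, 0], "delta_pos": [-18, -35, 0], "fingers": 1}
    - {"angular": [0, 0, 0], "delta_pos": [-18, -35, 0], "fingers": 1}
    - {"angular": [0, 0, 0], "delta_pos": [-18, -35, 0], "fingers": 1}
    - {"angular": [0, 0, 0], "delta_pos": [-18, -35, 0], "fingers": 1}

```text
time: 3.3
tool_pos: [0.4588, -0.1451, 0.2315]
ee_rot: [-180.0, -0.0, -32.2]
ft_force: [0.2, 0.2, 0.1]
opening: -0.0003
gripper_force: 0.0
```

Call:
move_arm:
  plan:
    - {"angular": [0, 0, 0], "delta_pos": [-18, -35, 0], "fingers": 1}
    - {"angular": [0, 0, 0], "delta_pos": [-18, -35, 0], "fingers": 1}
    - {"angular": [0, 0, 0], "delta_pos": [-18, -35, 0], "fingers": 1}
    - {"angular": [0, 0, 0], "delta_pos": [-18, -35, 0], "fingers": 1}
    - {"angular": [0, 0, 0], "delta_pos": [0, 0, 0], "fingers": 1}
    - {"angular": [0, 0, 0], "delta_pos": [0, 0, 0], "fingers": 1}

```text
time: 3.8
tool_pos: [0.4726, 0.0124, 0.2314]
ee_rot: [-180.0, 0.0, -31.9]
ft_force: [0.3, -1.3, -0.3]
opening: -0.0002
gripper_force: 0.0
```

```bash
cat >> h.py <<'E'
o=np.array([.6007,.021]); a=np.radians(-32.15)
def tcp():
    s=readout.get_state(); p=np.array(s["tool_pos"]); f=(p[:2]-o)@R(a)*1000
    print("t",round(s["time"],2),"tcp fix mm",f.round(1),"z",round(p[2]*1000,1),"yaw",np.round(s["ee_rot"],1),"F fix",(np.array(s["ft_force"])[:2]@R(a)).round(1))
E
python3 -c "
from h import *
tcp()"
```

```text
t 3.8 tcp fix mm [-103.9  -75.4] z 231.4 yaw [-180.     0.   -31.9] F fix [ 1. -1.]
```

Call:
move_arm:
  plan:
    - {"angular": [0, 0, 0.004], "delta_pos": [-18, -37, 0], "fingers": 1}
    - {"angular": [0, 0, 0], "delta_pos": [-18, -38, 0], "fingers": 1}
    - {"angular": [0, 0, 0], "delta_pos": [0, 0, 35], "fingers": 1}
    - {"angular": [0, 0, 0], "delta_pos": [0, 0, 35], "fingers": 1}
    - {"angular": [0, 0, 0], "delta_pos": [0, 0, 35], "fingers": 1}
    - {"angular": [0, 0, 0], "delta_pos": [0, 0, 35], "fingers": 1}
    - {"angular": [0, 0, 0], "delta_pos": [0, 0, 25], "fingers": 1}
    - {"angular": [0, 0, 0], "delta_pos": [0, 0, 14], "fingers": 1}
    - {"angular": [0, 0, 0], "delta_pos": [0, 0, 9], "fingers": 1}
    - {"angular": [0, 0, 0], "delta_pos": [0, 0, 0], "fingers": 1}
    - {"angular": [0, 0, 0], "delta_pos": [0, 0, 0], "fingers": 1}

```text
time: 4.72
tool_pos: [0.4823, 0.0913, 0.0436]
ee_rot: [180.0, -0.0, -32.5]
ft_force: [0.3, 0.5, 0.2]
opening: -0.0002
gripper_force: 0.0
```

```bash
python3 -c "
from h import *
tcp(); c=cam('side'); save(c,'pics/s1.png'); i=cv2.resize(c['image'][170:290,220:400],None,fx=4,fy=4); cv2.imwrite('pics/s1c.png',i[...,::-1])"
```

```text
t 4.72 tcp fix mm [-137.6   -3.5] z 43.6 yaw [180.   -0.  -32.5] F fix [-0.   0.6]
```

View pics/s1c.png

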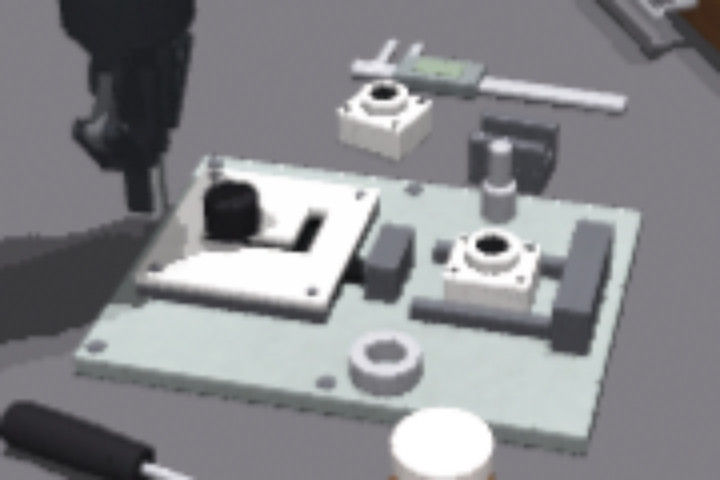

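The crop shows the shut fingers at (145,190), low and behind the knob at (232,210), with a clear line to push. I'll push along x.

Call:
move_arm:
  plan:
    - {"angular": [0, 0, -0.005], "delta_pos": [6, -3.5, 0], "fingers": 1}
    - {"angular": [0, 0, 0], "delta_pos": [6, 0, 0], "fingers": 1}
    - {"angular": [0, 0, 0], "delta_pos": [6, 0, 0], "fingers": 1}
    - {"angular": [0, 0, 0], "delta_pos": [5, 0, 0], "fingers": 1}
    - {"angular": [0, 0, 0], "delta_pos": [5, 0, 0], "fingers": 1}
    - {"angular": [0, 0, 0], "delta_pos": [5, 0, 0], "fingers": 1}
    - {"angular": [0, 0, 0], "delta_pos": [5, 0, 0], "fingers": 1}
    - {"angular": [0, 0, 0], "delta_pos": [5, 0, 0], "fingers": 1}
    - {"angular": [0, 0, 0], "delta_pos": [5, 0, 0], "fingers": 1}
    - {"angular": [0, 0, 0], "delta_pos": [5, 0, 0], "fingers": 1}
    - {"angular": [0, 0, 0], "delta_pos": [4, 0, 0], "fingers": 1}
    - {"angular": [0, 0, 0], "delta_pos": [0, 0, 0], "fingers": 1}

```text
time: 5.77
tool_pos: [0.533, 0.0643, 0.0433]
ee_rot: [-180.0, -0.0, -32.1]
ft_force: [-2.7, 2.8, 1.8]
opening: 0.0002
gripper_force: 1.1
```

```bash
cat >> h.py <<'E'
def knob():
    for n in("top","side"):
        c=cam(n); W=cloud(c); q=W-np.append(o,0); q[...,:2]=q[...,:2]@R(a)
        z=q[...,2]; dark=c["image"].max(-1)<70
        m=(z>.058)&(z<.066)&(q[...,0]<-.02)&(q[...,0]>-.11)&(abs(q[...,1]-.01)<.05)&dark
        if m.sum(): print(n,m.sum(),"knobtop",np.round([np.nanmin(q[m],0),np.nanmax(q[m],0)],4).tolist())
        m=(z>.037)&(z<.043)&(q[...,0]>-.01)&(q[...,0]<.14)&(abs(q[...,1])<.026)
        print(n,"block tops x", np.round(np.percentile(q[m][:,0],[1,25,50,75,99]),4))
        m=(z>.044)&(z<.054)&(q[...,0]>.03)&(q[...,0]<.108)&(abs(q[...,1])<.026); print("boss",q[m].min(0)[:2].round(4),q[m].max(0)[:2].round(4))
E
python3 -c "
from h import *
tcp(); knob()"
```

```text
t 5.77 tcp fix mm [-80.4   0.6] z 43.3 yaw [-180.    -0.   -32.1] F fix [-3.8  0.9]
top block tops x [0.0341 0.048  0.0614 0.0908 0.1213]
boss [ 0.0342 -0.0204] [0.0971 0.0206]
side 111 knobtop [[-0.0862, -0.0171, 0.0581], [-0.0358, 0.0116, 0.0659]]
side block tops x [0.0349 0.0479 0.0613 0.0931 0.1358]
boss [ 0.063  -0.0163] [0.0945 0.0156]
```

Call:
move_arm:
  plan:
    - {"angular": [0, 0, 0], "delta_pos": [3, 0, 0], "fingers": 1}
    - {"angular": [0, 0, 0], "delta_pos": [3, 0, 0], "fingers": 1}
    - {"angular": [0, 0, 0], "delta_pos": [1.5, 0, 0], "fingers": 1}
    - {"angular": [0, 0, 0], "delta_pos": [0, 0, 0], "fingers": 1}

```text
time: 6.2
tool_pos: [0.538, 0.0609, 0.0432]
ee_rot: [180.0, 0.1, -32.1]
ft_force: [-2.9, 2.8, 3.0]
opening: -0.0001
gripper_force: 2.2
```

```bash
python3 -c "
from h import *
tcp(); knob()"
```

```text
t 6.2 tcp fix mm [-74.3   0.4] z 43.2 yaw [ 1.80e+02  1.00e-01 -3.21e+01] F fix [-4.   0.8]
top block tops x [0.0398 0.0547 0.068  0.0981 0.1325]
boss [ 0.0401 -0.019 ] [0.099  0.0203]
side 104 knobtop [[-0.0791, -0.0169, 0.0581], [-0.0285, 0.0104, 0.066]]
side block tops x [0.041  0.054  0.0669 0.0974 0.1359]
boss [ 0.0707 -0.0208] [0.1021 0.0152]
```

Force is about 4 N and still sliding, so the stop isn't reached yet. I'll push a little further.

Call:
move_arm:
  plan:
    - {"angular": [0, 0, 0], "delta_pos": [2, 0, 0], "fingers": 1}
    - {"angular": [0, 0, 0], "delta_pos": [1.5, 0, 0], "fingers": 1}
    - {"angular": [0, 0, 0], "delta_pos": [0, 0, 0], "fingers": 1}
    - {"angular": [0, 0, 0], "delta_pos": [0, 0, 0], "fingers": 1}

```text
time: 6.63
tool_pos: [0.5399, 0.0598, 0.0432]
ee_rot: [179.9, 0.2, -32.0]
ft_force: [-7.8, 5.1, 6.7]
opening: 0.0002
gripper_force: 4.6
```

```bash
python3 -c "
from h import *
tcp(); knob()"
```

```text
t 6.63 tcp fix mm [-72.1   0.4] z 43.2 yaw [179.9   0.2 -32. ] F fix [-9.3  0.2]
top block tops x [0.0434 0.0583 0.0701 0.1027 0.1341]
boss [ 0.0438 -0.018 ] [0.1069 0.0198]
side 105 knobtop [[-0.0765, -0.0172, 0.0585], [-0.0277, 0.0118, 0.0657]]
side block tops x [0.0431 0.0554 0.0683 0.0988 0.1213]
boss [ 0.0714 -0.0179] [0.103  0.0174]
```

Call:
move_arm:
  plan:
    - {"angular": [0, 0, 0], "delta_pos": [2, 0, 0], "fingers": 1}
    - {"angular": [0, 0, 0], "delta_pos": [0, 0, 0], "fingers": 1}
    - {"angular": [0, 0, 0], "delta_pos": [0, 0, 0], "fingers": 1}

```text
time: 6.98
tool_pos: [0.5401, 0.0595, 0.0431]
ee_rot: [179.9, 0.3, -32.0]
ft_force: [-12.8, 9.0, 11.1]
opening: 0.0002
gripper_force: 7.4
```

```bash
python3 -c "
from h import *
tcp(); knob()"
```

```text
t 6.98 tcp fix mm [-71.8   0.4] z 43.1 yaw [179.9   0.3 -32. ] F fix [-15.6   0.8]
top block tops x [0.0421 0.0598 0.0711 0.1013 0.1253]
boss [ 0.0472 -0.0221] [0.1055 0.0188]
side 106 knobtop [[-0.0766, -0.0171, 0.0581], [-0.0272, 0.01, 0.0653]]
side block tops x [0.0434 0.055  0.0683 0.0996 0.136 ]
boss [ 0.0714 -0.017 ] [0.1034 0.0173]
```

The force rises without further travel, so the knob is at the corner. I'll back off and go round to the -y side.

Call:
move_arm:
  plan:
    - {"angular": [0, 0, 0], "delta_pos": [-11, 0, 0], "fingers": 1}
    - {"angular": [0, 0, 0], "delta_pos": [-11, 0, 0], "fingers": 1}
    - {"angular": [0, 0, 0], "delta_pos": [0, 25, 0], "fingers": 1}
    - {"angular": [0, 0, 0], "delta_pos": [0, 25, 0], "fingers": 1}
    - {"angular": [0, 0, 0], "delta_pos": [0, 0, 0], "fingers": 1}
    - {"angular": [0, 0, 0], "delta_pos": [23, 0, 0], "fingers": 1}
    - {"angular": [0, 0, 0], "delta_pos": [23, 0, 0], "fingers": 1}
    - {"angular": [0, 0, 0], "delta_pos": [0, 0, 0], "fingers": 1}
    - {"angular": [0, 0, 0], "delta_pos": [0, 0, 0], "fingers": 1}

```text
time: 7.83
tool_pos: [0.5378, 0.0018, 0.0433]
ee_rot: [-180.0, -0.1, -32.2]
ft_force: [-1.3, -0.2, 0.4]
opening: -0.0001
gripper_force: 0.0
```

```bash
python3 -c "
from h import *
tcp(); knob(); c=cam('side'); i=cv2.resize(c['image'][170:290,220:400],None,fx=4,fy=4); cv2.imwrite('pics/s2c.png',i[...,::-1])"
```

```text
t 7.83 tcp fix mm [-43.  -49.7] z 43.3 yaw [-1.80e+02 -1.00e-01 -3.22e+01] F fix [-1.  -0.8]
top 44 knobtop [[-0.0623, -0.012, 0.0583], [-0.039, 0.0165, 0.0648]]
top block tops x [0.041  0.0542 0.0679 0.0987 0.13  ]
boss [ 0.0418 -0.0201] [0.1057 0.018 ]
side 42 knobtop [[-0.0444, -0.0161, 0.0581], [-0.0285, 0.0091, 0.0647]]
side block tops x [0.0431 0.0552 0.0698 0.0998 0.136 ]
boss [ 0.0723 -0.0168] [0.1031 0.0154]
```

View pics/s2c.png

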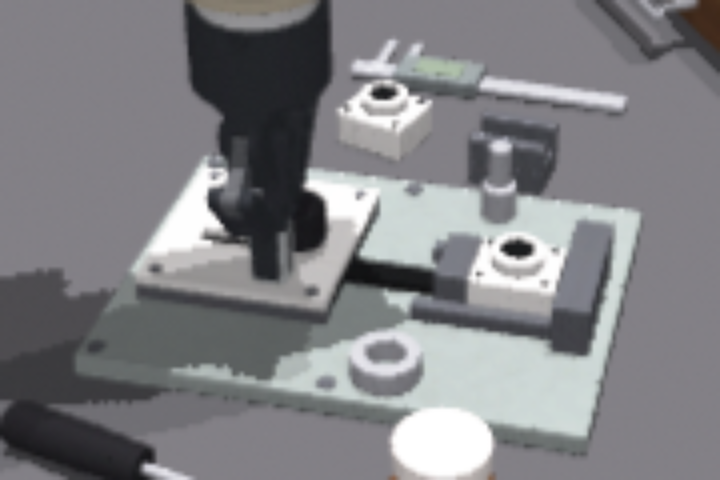

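The housing, at crop (520,270), sits at the stop with the jaw behind it, and the fingers at (272,250) are on the -y side of the knob at (312,222). Now I'll push along +y.

Call:
move_arm:
  plan:
    - {"angular": [0, 0, 0], "delta_pos": [-1, -6, 0], "fingers": 1}
    - {"angular": [0, 0, 0], "delta_pos": [-1, -6, 0], "fingers": 1}
    - {"angular": [0, 0, 0], "delta_pos": [0, -5, 0], "fingers": 1}
    - {"angular": [0, 0, 0], "delta_pos": [0, -5, 0], "fingers": 1}
    - {"angular": [0, 0, 0], "delta_pos": [0, -5, 0], "fingers": 1}
    - {"angular": [0, 0, 0], "delta_pos": [0, -5, 0], "fingers": 1}
    - {"angular": [0, 0, 0], "delta_pos": [0, -5, 0], "fingers": 1}
    - {"angular": [0, 0, 0], "delta_pos": [0, -5, 0], "fingers": 1}
    - {"angular": [0, 0, 0], "delta_pos": [0, -4, 0], "fingers": 1}
    - {"angular": [0, 0, 0], "delta_pos": [0, -3, 0], "fingers": 1}
    - {"angular": [0, 0, 0], "delta_pos": [0, 0, 0], "fingers": 1}

```text
time: 8.9
tool_pos: [0.5616, 0.0462, 0.0432]
ee_rot: [-180.0, 0.0, -32.1]
ft_force: [-2.0, -0.1, 0.4]
opening: -0.0001
gripper_force: 0.7
```

```bash
python3 -c "
from h import *
tcp(); knob()"
```

```text
t 8.9 tcp fix mm [-46.6   0.6] z 43.2 yaw [-180.     0.   -32.1] F fix [-1.6 -1.2]
top block tops x [0.0637 0.0883 0.1022 0.1081 0.1331]
boss [ 0.0688 -0.0204] [0.1073 0.0208]
side 53 knobtop [[-0.0523, -0.0159, 0.0587], [-0.0274, 0.0423, 0.0647]]
side block tops x [0.0432 0.0555 0.0689 0.0989 0.1359]
boss [ 0.0654 -0.0174] [0.1027 0.0161]
```

Call:
move_arm:
  plan:
    - {"angular": [0, 0, 0], "delta_pos": [0, -3, 0], "fingers": 1}
    - {"angular": [0, 0, 0], "delta_pos": [0, -3, 0], "fingers": 1}
    - {"angular": [0, 0, 0], "delta_pos": [0, -2, 0], "fingers": 1}
    - {"angular": [0, 0, 0], "delta_pos": [0, 0, 0], "fingers": 1}

```text
time: 9.33
tool_pos: [0.5652, 0.0512, 0.0433]
ee_rot: [179.9, 0.0, -32.1]
ft_force: [-2.5, -5.3, 2.8]
opening: -0.0001
gripper_force: 2.8
```

```bash
python3 -c "
from h import *
tcp(); knob()"
```

```text
t 9.33 tcp fix mm [-46.1   6.7] z 43.3 yaw [179.9   0.  -32.1] F fix [ 0.7 -5.8]
top block tops x [0.0779 0.0954 0.1038 0.1085 0.1329]
boss [ 0.0805 -0.0206] [0.1061 0.0193]
side 53 knobtop [[-0.0519, -0.0086, 0.0582], [-0.0285, 0.0456, 0.065]]
side block tops x [0.0431 0.0558 0.0688 0.1009 0.1359]
boss [ 0.0713 -0.0178] [0.103 0.017]
```

Call:
move_arm:
  plan:
    - {"angular": [0, 0, 0], "delta_pos": [0, -2, 0], "fingers": 1}
    - {"angular": [0, 0, 0], "delta_pos": [0, -2, 0], "fingers": 1}
    - {"angular": [0, 0, 0], "delta_pos": [0, 0, 0], "fingers": 1}
    - {"angular": [0, 0, 0], "delta_pos": [0, 0, 0], "fingers": 1}

```text
time: 9.77
tool_pos: [0.5658, 0.052, 0.0433]
ee_rot: [179.7, 0.1, -32.3]
ft_force: [-7.9, -12.3, 8.2]
opening: -0.0
gripper_force: 7.5
```

```bash
python3 -c "
from h import *
tcp(); knob()"
```

```text
t 9.77 tcp fix mm [-46.1   7.7] z 43.3 yaw [ 1.797e+02  1.000e-01 -3.230e+01] F fix [ -0.1 -14.6]
top block tops x [0.0737 0.0936 0.1033 0.1088 0.1344]
boss [ 0.0781 -0.0165] [0.1077 0.0154]
side 53 knobtop [[-0.0517, -0.0112, 0.0583], [-0.0287, 0.0456, 0.0659]]
side block tops x [0.0431 0.0553 0.0685 0.1    0.136 ]
boss [ 0.0717 -0.0169] [0.1055 0.0162]
```

The force climbs while the knob stays put, so it's at the end. I'll back off, rise and clear the view.

Call:
move_arm:
  plan:
    - {"angular": [0, 0, 0], "delta_pos": [0, 10, 0], "fingers": 1}
    - {"angular": [0, 0, 0], "delta_pos": [0, 20, 0], "fingers": 1}
    - {"angular": [0, 0, 0], "delta_pos": [0, 0, 0], "fingers": 1}
    - {"angular": [0, 0, 0], "delta_pos": [0, 0, -35], "fingers": 1}
    - {"angular": [0, 0, 0], "delta_pos": [0, 0, -40], "fingers": 1}
    - {"angular": [0, 0, 0], "delta_pos": [0, 0, -40], "fingers": 1}
    - {"angular": [0, 0, 0], "delta_pos": [0, 0, -40], "fingers": 1}
    - {"angular": [0, 0, 0], "delta_pos": [-10, 35, 0], "fingers": 1}
    - {"angular": [0, 0, 0], "delta_pos": [-10, 35, 0], "fingers": 1}
    - {"angular": [0, 0, 0], "delta_pos": [-10, 35, 0], "fingers": 1}
    - {"angular": [0, 0, 0], "delta_pos": [-10, 35, 0], "fingers": 1}
    - {"angular": [0, 0, 0], "delta_pos": [-10, 35, 0], "fingers": 1}

```text
time: 10.87
tool_pos: [0.4158, -0.0919, 0.1986]
ee_rot: [-179.9, -0.1, -32.0]
ft_force: [1.4, -0.7, -0.4]
opening: 0.0002
gripper_force: 0.0
```

Call:
move_arm:
  plan:
    - {"angular": [0, 0, 0], "delta_pos": [0, 35, 0], "fingers": 1}
    - {"angular": [0, 0, 0], "delta_pos": [0, 35, 0], "fingers": 1}
    - {"angular": [0, 0, 0], "delta_pos": [0, 0, 0], "fingers": 1}
    - {"angular": [0, 0, 0], "delta_pos": [0, 0, 0], "fingers": 1}

```text
time: 11.2
tool_pos: [0.3791, -0.152, 0.1988]
ee_rot: [-180.0, -0.1, -32.3]
ft_force: [-0.3, 1.5, 0.9]
opening: 0.0001
gripper_force: 0.0
```

```bash
python3 -c "
from h import *
tcp(); knob(); c=cam('top'); i=cv2.resize(c['image'][140:320,260:460],None,fx=3.3,fy=3.3); cv2.imwrite('pics/t3c.png',i[...,::-1])"
```

```text
t 11.2 tcp fix mm [ -95.6 -264.4] z 198.8 yaw [-1.80e+02 -1.00e-01 -3.23e+01] F fix [-1.1  1. ]
top 106 knobtop [[-0.0595, 0.0185, 0.0591], [-0.0317, 0.0473, 0.0655]]
top block tops x [0.0407 0.0531 0.0658 0.0967 0.1315]
boss [ 0.0422 -0.0209] [0.1067 0.0183]
side 80 knobtop [[-0.0582, 0.0173, 0.0581], [-0.0281, 0.0473, 0.0652]]
side block tops x [0.0433 0.0561 0.0688 0.0993 0.136 ]
boss [ 0.0719 -0.0182] [0.1032 0.0162]
```

View pics/t3c.png

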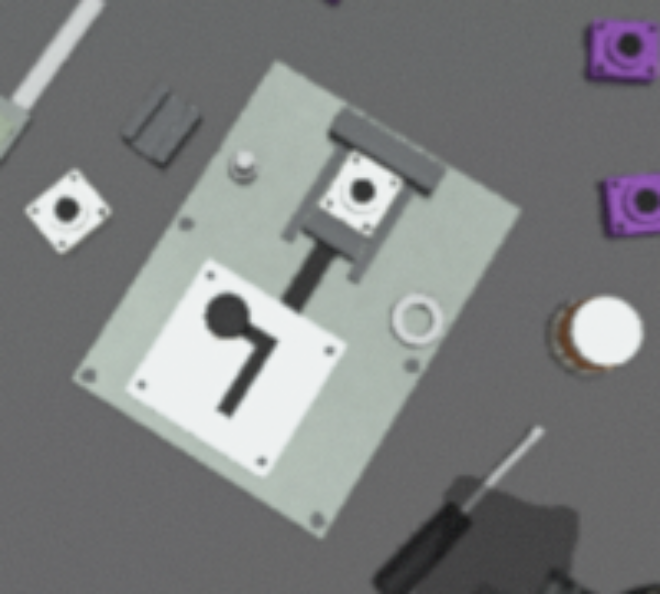

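```bash
python3 -c "
from h import *
c=cam('top'); m=(c['image'].max(-1)<60); m[:225]=0;m[246:]=0;m[:,:318]=0;m[:,337:]=0
v,u=np.where(m); print(m.sum(),u.mean(),v.mean(),u.min(),u.max(),v.min(),v.max())
E=np.array(c['extrinsics']);K=np.array([[c['fx'],0,c['cx']],[0,c['fy'],c['cy']],[0,0,1.]])
for y in(29,32,35):
  p=np.append(o+R(a)@[-.045,y/1000],.062); q=E@np.append(p,1)
  print(y,cv2.projectPoints(q[:3].reshape(1,3),np.zeros(3),np.zeros(3),K,np.array(c['distortion']))[0].ravel().round(2))
m=cv2.morphologyEx(m.astype(np.uint8),cv2.MORPH_OPEN,np.ones((6,6),np.uint8));print(m.sum(),np.argwhere(m).mean(0)[::-1])
"
```

```text
32 330.1875 236.0 324 336 230 241
29 [330.48 236.25]
32 [329.41 235.58]
35 [328.34 234.91]
0 [nan nan]<string>:9: RuntimeWarning: Mean of empty slice.
  ret = um.true_divide(
```

```bash
python3 -c "
from h import *
c=cam('top')
for t in(80,100,130):
  m=(c['image'].max(-1)<t); m[:222]=0;m[248:]=0;m[:,:315]=0;m[:,345:]=0
  m=cv2.morphologyEx(m.astype(np.uint8),cv2.MORPH_OPEN,cv2.getStructuringElement(cv2.MORPH_ELLIPSE,(9,9)));print(t,m.sum(),np.argwhere(m).mean(0)[::-1])
"
```

```text
80 111 [328.6036036  235.61261261]
100 114 [328.5 235.5]
130 126 [328.5        235.22222222]
```

```bash
python3 -c "
from h import *
print(finish_job())"
```

```text
the job is handed in; nothing more can be done
None
```

The clamp is closed and locked: the knob reads about 34 of 35 mm along the short leg and met a firm stop there. The housing is against the end stop, the bystanders look unmoved in the last picture, the hand is clear, and the job was handed in (no verdict returned).

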